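# Set the grinder's work rest to the gauge mark

### The job

Close the gap between the grinder's work rest and the stone: with a fingertip, gently roll the top of the knurled adjuster wheel towards the stone, stroke by stroke, until the pointer of the rest stands level with the fin of the gauge clip on the rail (roll back if you go past). Move the rest only by the wheel, without touching the rest or the stone, leave the loose things lying where they are, and finish clear of everything.

Things in the scene. Friction and masses are not known exactly. Their poses are not given: they have to be found in the camera images.
- grinder: bench grinder fixed on the bench, grey base plate 260 x 360 x 20 mm, yaw up to 0.35 rad either way. Origin: centre of the base's underside, on the bench; x across it (away from the robot at yaw 0), y along the rest's travel towards the stone, z up. A bearing block at (-35, 130) mm reaches 132 mm high. Gauge rail: dark bar along y at x = 97 to 127 mm, top 50 mm high.
- wheel: knurled steel adjuster wheel, 72 mm diameter, 24 mm wide, level axis along the grinder's x. Origin: its centre, at (-65, -60, 89) mm in the grinder's frame; crown 125 mm above the bench. Its top rolled towards the stone (grinder's +y) drives the rest the same way by one third of the rim's travel. It drags with 1 to 3 N at the rim and stays where left; a press of 5 to 12 N on the crown grips it.
- housing_top (a point): middle of the gap between the two upright cheeks of the wheel's housing, level with their tops, 113 mm above the bench (12 mm below the wheel's crown, 24 mm above its centre). Each cheek is 8 mm thick, 88 mm long in the grinder's y, inner faces 14 mm either side of this point in x; the wheel stands out between them.
- rest: work rest: steel platform 70 mm (x) by 60 mm (y), 8 mm thick, sliding along the grinder's y, pointer on its far (+x) side. Origin: middle of its front edge (towards the stone) at its top face, 100 mm above the bench, at x = 45 mm in the grinder's frame; axes as the grinder's. Its travel is 40 mm, ending 2 mm short of the stone.
- pointer_tip (a point): tip of the rest's pointer, a level aluminium bar 6 mm wide (y), 64 mm above the bench, over the rail; it lies 34 mm behind the rest's front edge, on the centre line of the bar. Axes as the grinder's.
- gauge_mark (a point): near edge of the gauge clip's fin, on its centre line, 64 mm above the bench: upright steel plate 6 mm wide (y), 18 mm long (x), 16 mm high, on a small saddle on the rail. Fixed, but at another place on the rail in each start. Axes as the grinder's: the rest is set when the pointer tip has the same y as this. At the start it is 13 to 32 mm ahead (+y) of the pointer.
- stone: grinding stone, 150 mm diameter, 25 mm thick, fixed, upright with its axis along the grinder's x. Origin: its centre, at (48, 130, 110) mm in the grinder's frame. Under a steel guard that reaches 210 mm above the bench.
- dressing_stick: loose white dressing stick 22 x 85 x 22 mm, lying on the grinder's base. Origin: centre of its underside. Leave it.
- knife: loose finished knife, 310 mm long and 20 mm high, flat on the bench, wooden handle. Origin: on the bench under its middle; x towards the tip. Leave it.
- jar: loose amber glass jar with steel lid, 64 mm diameter, 85 mm high. Origin: centre of its underside. Leave it.
- brush: loose hand brush on the bench. Origin: underside, near its middle. Leave it.

How it is judged:
By the outcome, as a careful person would: the job done as asked, in the order asked, and still so for the second after the job is handed in, with the robot touching nothing.
It also fails if it takes over 48 s, if anything falls off the work surface, if the arm or the gripper's body presses on something with over 40 N, if the wrist force passes 120 N, or if a joint passes its speed limit or range.

### The arm

A 6-joint arm with a two-finger parallel gripper is mounted at the origin on the work surface. World frame = base frame: x ahead of the robot, y to its left, z up, the work surface at z = 0. Lengths are in m, angles in rad, forces in N, time in s.
With the tool pointing down it reaches from about 0.2 to 0.875 m from the base axis. Payload 3.4 kg.
Tool frame: the origin (TCP) lies midway between the tips of the shut fingers; the grasp point (between the pads) lies 19 mm behind it (hold_point_z is the y of the grasp point in the tool frame, in m); y points along the fingers, x is the direction in which the jaws open and shut, and the axes are right-handed (so a half turn about y gives the same grasp; the last joint's range is limited). The gripper opens to 94 mm and grips with 3 to 60 N. Pads are 16 mm wide; open, the fingers measure 119 mm over their backs; the gripper's body (75 mm by 177 mm) begins 78 mm behind the grasp point.
Start: joints at [-1.413, 0.276, 1.505, -0, 1.361, -0.121], TCP at [0.158, -0.553, 0.205] pointing down, gripper open.
Joint ranges: [-2.89, 2.89], [-0.75, 2.08], [0.22, 2.7], [-1.18, 4.32], [0.11, 2.71], [-2.7, 2.7]. Speed limits (rad/s): [2.57, 2.57, 3.14, 3.14, 3.14, 3.14].

### API

Orientations are given as a rotation vector (axis times angle).
In Python, from rig import * gives the robot as it stands.
- The arm moves only by the tool step_arm, never from a script. Its argument "motion" is a list of rows, each an object with "delta_pos": the shift along the tool's x, y, z in m, a list of three; "twist": the turn, a rotation vector about the tool's x, y, z in degrees, a list of three; "gripper": the closure, from 0 (fully open) to 1 (shut). In form: [{"delta_pos": [dx, dy, dz], "twist": [wx, wy, wz], "gripper": gripper}, ...]. A call has 1 to 20 rows; each row is the pose to reach, as a shift and turn from the pose measured when the call began, along the tool's axes at that moment; what a row does not reach only later rows make up. A row lasts 1/10 s, in which the tool goes at most 50 mm and 8.59 degrees, less where a joint would pass 70% of its speed; a pose out of reach is approached as far as the arm can. A call with a gripper value outside its range is refused whole. The fingers move at their own pace and stop on an object; "newtons" is the grip in N (left out, the last holds). Time passes only in rows, so rows that repeat a pose let the fingers close. It gives the time, the measured TCP pose, the force and the opening at its end, in the units of the state.
- get_obs(): the state, without advancing time (a new reading comes with each control period).
- capture(name): name is "scene" or "side" or "wrist"; returns the picture (384x512x3 uint8, red, green, blue); there is no depth.
- calibration(name): a dict with "K" (3x3 intrinsics, pixels), "k1" (the pictures are not rectified: a ray, as slopes to the right and down, at radius r is drawn at 1 + k1 r^2 times it, then the intrinsics apply), "R" (3x3) and "t" (3): a world point X has camera coordinates R X + t. Camera axes: x right, y down, z forward; pixel columns grow to the right and rows downward; lengths in m; the calibration is good to about 2 mm. A picture is of the moment at which its call begins: read the wrist's pose just before it. calibration takes no time and is no camera call; for the wrist camera it gives the pose at the moment of the call.
- close_job(): hands the job in, once; it reports no verdict.
Trained networks look in the newest picture that a camera, given by its name, has taken for a name from the list of things; names that differ only in an ending like _2 or _b are one class to them, and where a whole thing is asked for, a point or a joint stands for the part that bears it (a point fixed in the world has none). Each returns a list of dicts, best first, with "p" (0 to 1); they miss things now and then, are a little off and sometimes report something else, mostly with a low value. They report only what shows in the picture. A call takes as long as a camera call.
- recognise(target, camera): "bbox" ([left, top, right, bottom] in pixels, round what is visible of it).
- pinpoint(target, camera): "xy" ([column, row] in pixels: a listed point, or the origin of a listed thing).
The state is a dict: "time": time; "q": joint angles; "dq": joint speeds; "joint_efforts": joint torques, N m; "tcp_pos": TCP position; "tcp_rot": TCP orientation; "ft_force": force on the tool from outside, world axes, zero at the start; "torque": the same for the moment, N m; "width": finger opening in m.
Only numpy, scipy, OpenCV 4.12 (cv2) and the standard library are available. Lean on these libraries where they do the work, as an engineer would, in place of code of your own. Each camera call takes 0.05 s, during which the arm holds its last target.

## Working session

There is one attempt and no reset: what is moved stays moved. The work goes in short steps, Python scripts to look and compute and a tool call to move; the robot and the scene stay as the last step left them, time stands still between calls to the robot, and variables do not carry over. Pictures are saved under pics/ and viewed, and the job is handed in when it is done.

Besides the shell and the picture viewer there is one more tool, called after "Call:" by a JSON object that holds its "name" and its "arguments", one argument or row to a line. step_arm: Moves the arm, as the interface text tells. Its arguments: {"type":"object","properties":{"motion":{"type":"array"},"newtons":{"type":"number"}},"required":["motion"]}

```bash
ls; mkdir -p pics; cat > h.py <<'E'
from rig import *
import numpy as np, cv2
def snap(n,f,s=1.5):
    im=np.asarray(capture(n)); cv2.imwrite('pics/'+f,cv2.resize(im[:,:,::-1],None,fx=s,fy=s,interpolation=cv2.INTER_CUBIC)); return im
def ray(n,uv,c=None):
    c=c or calibration(n);K=np.array(c['K']);k1=c['k1'];R=np.array(c['R']);t=np.array(c['t'])
    d=np.linalg.inv(K)@[uv[0],uv[1],1.];d=d[:2]
    s=d.copy()
    for _ in range(30): s=d/(1+k1*(s@s))
    return -R.T@t, R.T@np.array([s[0],s[1],1.])
def atz(n,uv,z,c=None):
    o,d=ray(n,uv,c); return o+d*(z-o[2])/d[2]
def proj(n,X,c=None):
    c=c or calibration(n);K=np.array(c['K']);X=np.array(c['R'])@X+np.array(c['t']);s=X[:2]/X[2];s=s*(1+c['k1']*(s@s));return (K@[s[0],s[1],1])[:2]
E
python3 - <<'E'
from h import *
o=get_obs();print(o)
for n in ['scene','side']:
    snap(n,n+'0.png')
    c=calibration(n);print(n,-np.array(c['R']).T@np.array(c['t']),c['K'])
    for t,z in [('wheel',.089),('housing_top',.113),('pointer_tip',.064),('gauge_mark',.064),('rest',.1),('stone',.11),('grinder',0)]:
        p=pinpoint(t,n)[:2]
        for q in p: print(t,np.round(q['xy'],1),round(q['p'],2),np.round(atz(n,q['xy'],z),4))
E
```

```text
pics
{'time': 0.0, 'q': array([-1.41294784e+00,  2.76605658e-01,  1.50612663e+00, -1.99948917e-05,
        1.36068590e+00, -1.20967028e-01]), 'dq': array([-6.86320084e-05,  9.57685544e-04,  6.25977072e-04,  2.44555191e-04,
        2.99886119e-03, -7.27638483e-05]), 'joint_efforts': array([-8.16457014e-04, -4.04590452e+01, -2.37229604e+01,  7.01169041e-02,
        3.45245807e-02, -1.19825377e-04]), 'tcp_pos': array([ 0.15816569, -0.55222896,  0.20460126]), 'tcp_rot': array([-1.32700109,  1.00230724, -1.00009857]), 'ft_force': array([ 0.13683592,  0.19708877, -0.25128298]), 'torque': array([-0.01400637, -0.02949447,  0.00694755]), 'width': 0.09422647204146466}
scene [ 1.23318643 -0.21216464  1.04477993] [[446.96041244   0.         262.44815143]
 [  0.         446.96041244 189.15833972]
 [  0.           0.           1.        ]]
wheel [264.3 184.9] 0.56 [ 0.5407 -0.0052  0.089 ]
pointer_tip [314.6 230.8] 0.67 [0.6975 0.0862 0.064 ]
gauge_mark [359.5 147.2] 0.49 [0.4583 0.3111 0.064 ]
gauge_mark [323.2 229.5] 0.45 [0.6995 0.109  0.064 ]
rest [316.7 202.9] 0.91 [0.6389 0.1081 0.1   ]
stone [349.8 183.5] 0.6 [0.6084 0.2109 0.11  ]
stone [267.  184.8] 0.55 [ 0.5574 -0.0028  0.11  ]
grinder [295.1 212.2] 0.84 [0.5907 0.0725 0.    ]
grinder [265.3 185.7] 0.25 [0.4798 0.0162 0.    ]
side [0.49477973 0.86268418 1.07467747] [[477.76723255   0.         258.88015673]
 [  0.         477.76723255 187.32080748]
 [  0.           0.           1.        ]]
wheel [264.4 195.9] 0.66 [ 0.5409 -0.0011  0.089 ]
housing_top [259.  193.1] 0.77 [0.5549 0.0108 0.113 ]
pointer_tip [202.5 221.2] 0.82 [0.7035 0.0772 0.064 ]
gauge_mark [201.4 230.6] 0.38 [0.7019 0.1088 0.064 ]
rest [226.2 221.2] 0.69 [0.6345 0.1015 0.1   ]
grinder [240.8 237. ] 0.6 [0.6022 0.0766 0.    ]
grinder [227.9 221. ] 0.25 [0.644  0.0224 0.    ]
```

View pics/scene0.png

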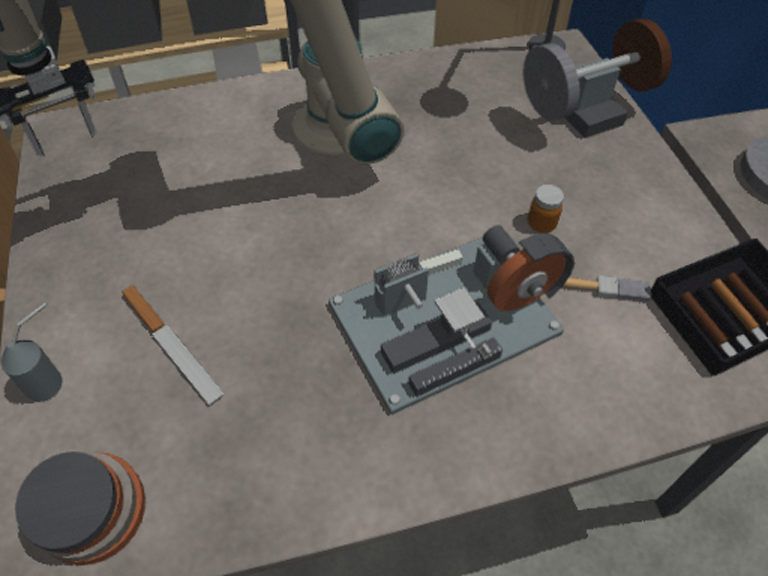

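View pics/side0.png

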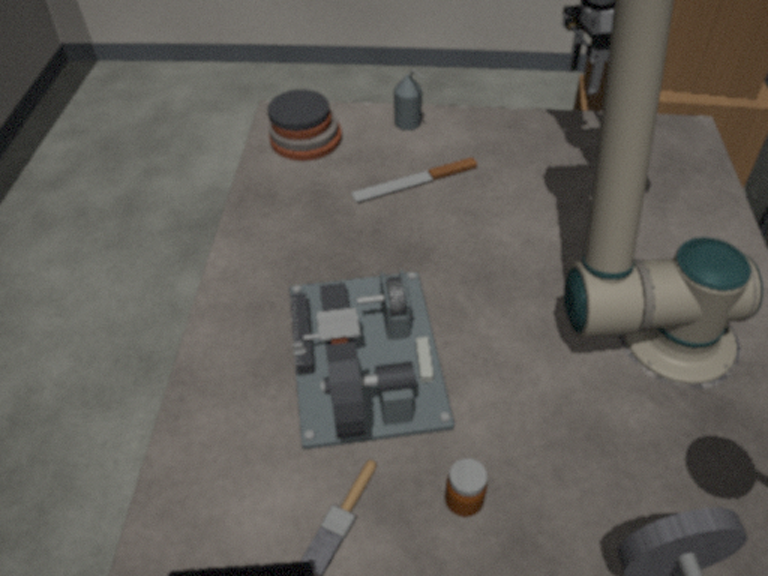

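The scene view shows the grinder plate with corners near (331,299), (392,410) and (562,328) in the 1.5x picture, the wheel near (398,270), and the rest near (460,308). The side view shows all four corners. I'll zoom in and fit the grinder's pose.

```bash
python3 - <<'E'
from h import *
a=cv2.imread('pics/scene0.png');b=cv2.imread('pics/side0.png')
from h import *
s=np.asarray(capture('scene'))[:,:,::-1];d=np.asarray(capture('side'))[:,:,::-1]
cv2.imwrite('pics/sc1.png',cv2.resize(s[145:285,210:390],None,fx=4.2,fy=4.2,interpolation=cv2.INTER_CUBIC))
cv2.imwrite('pics/sd1.png',cv2.resize(d[170:305,180:315],None,fx=4.4,fy=4.4,interpolation=cv2.INTER_CUBIC))
from scipy.optimize import least_squares
obs=[('scene',(331,299),(-1,-1)),('scene',(392,410),(1,-1)),('scene',(562,328),(1,1)),
('side',(290,283),(1,-1)),('side',(418,273),(-1,-1)),('side',(452,428),(-1,1)),('side',(304,441),(1,1))]
C={n:calibration(n) for n in('scene','side')}
def W(p,l):
    c,s_=np.cos(p[2]),np.sin(p[2]);return np.array([p[0]+c*l[0]-s_*l[1],p[1]+s_*l[0]+c*l[1],l[2]])
def f(p): return np.concatenate([proj(n,W(p,(.13*k[0],.18*k[1],.02 )),C[n])-np.array(uv)/1.5 for n,uv,k in obs])
r=least_squares(f,[.6,.075,0]);print(r.x);print(np.round(r.fun.reshape(-1,2),1))
print('wheel',W(r.x,(-.065,-.06,.089)),'stone',W(r.x,(.048,.13,.11)),'housing',W(r.x,(-.065,-.06,.113)))
E
```

```text
[0.59346074 0.07656386 0.20402881]
[[-1.8 -1.5]
 [-0.9  0.1]
 [ 2.6  0.9]
 [-0.1  1.2]
 [ 0.6 -1.5]
 [ 1.9 -2.1]
 [-2.2  2.2]]
wheel [0.54196592 0.00463831 0.089     ] stone [0.61412502 0.21359301 0.11      ] housing [0.54196592 0.00463831 0.113     ]
```

View pics/sc1.png

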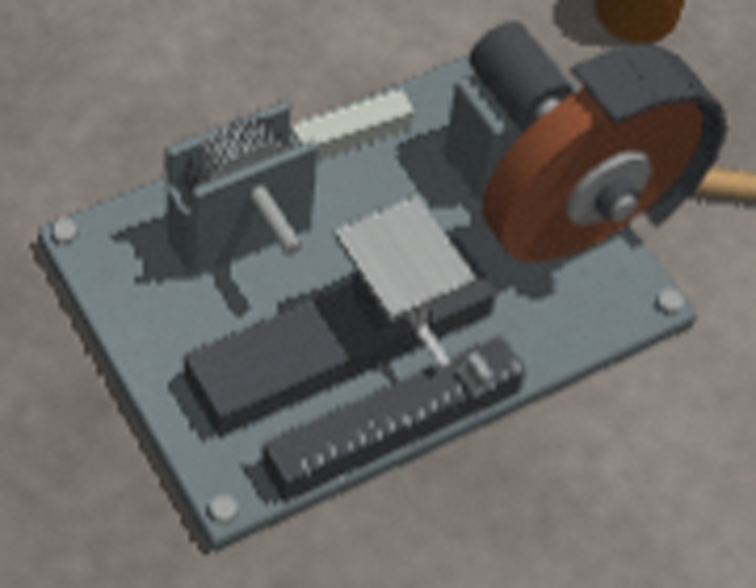

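View pics/sd1.png

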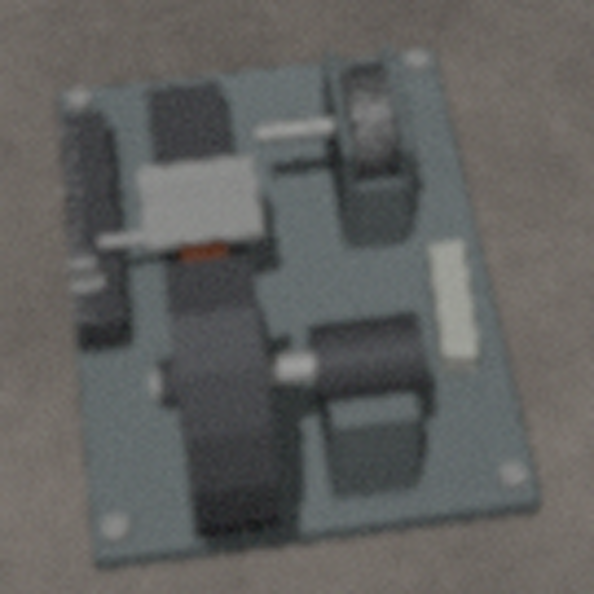

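```bash
cat > fit.py <<'E'
from h import *
from scipy.optimize import least_squares
def A(x,y): return (x/4.2+210,y/4.2+145)
def B(x,y): return (x/4.4+180,y/4.4+170)
obs=[('scene',A(41,232),(-.13,-.18,.02)),('scene',A(207,540),(.13,-.18,.02)),('scene',A(694,316),(.13,.18,.02)),
('side',B(60,95),(.13,-.18,.02)),('side',B(432,52),(-.13,-.18,.02)),('side',B(539,503),(-.13,.18,.02)),('side',B(97,558),(.13,.18,.02))]
C={n:calibration(n) for n in('scene','side')}
def W(p,l):
    c,s_=np.cos(p[2]),np.sin(p[2]);return np.array([p[0]+c*l[0]-s_*l[1],p[1]+s_*l[0]+c*l[1],l[2]])
def fit(o):
    f=lambda p: np.concatenate([proj(n,W(p,k),C[n])-np.array(uv) for n,uv,k in o])
    return least_squares(f,[.6,.075,0])
E
python3 - <<'E'
from fit import *
for o in (obs,obs[:3],obs[3:]):
    r=fit(o);print(r.x,np.round(r.fun.reshape(-1,2),1).tolist())
for n,uv,k in obs: print(n,k,atz(n,uv,.02,C[n]))
p=fit(obs).x
# draw overlay
pts=dict(w=[(-.065+dx,-.06+.036*np.cos(a),.089+.036*np.sin(a)) for dx in(-.012,.012) for a in np.linspace(0,6.28,40)],
 ch=[(-.065+dx,-.06+dy,.113) for dx in(-.022,-.014,.014,.022) for dy in(-.044,.044)],
 st=[(.048+dx,.13+.075*np.cos(a),.11+.075*np.sin(a)) for dx in(.0125,) for a in np.linspace(0,6.28,60)],
 base=[(.13*a,.18*b,.02) for a in(-1,1) for b in(-1,1)], rail=[(x,y,.05) for x in(.097,.127) for y in np.linspace(-.1,.1,21)])
for n,off,sz in(('scene',(210,145),(180,140)),('side',(180,170),(135,135))):
    im=np.ascontiguousarray(np.asarray(capture(n))[off[1]:off[1]+sz[1],off[0]:off[0]+sz[0],::-1]);im=cv2.resize(im,None,fx=4.2,fy=4.2,interpolation=cv2.INTER_CUBIC)
    for k,v in pts.items():
        for l in v:
            q=(proj(n,W(p,l),C[n])-off)*4.2; cv2.circle(im,tuple(int(i) for i in q),2,(0,255,255) if k!='ch' else (0,0,255),-1)
    cv2.imwrite(f'pics/ov_{n}.png',im)
E
```

```text
[0.59385458 0.0767604  0.20715245] [[-0.9, -2.1], [1.5, 0.1], [2.2, -0.7], [-0.8, -1.6], [0.8, -1.4], [0.7, -1.2], [-1.5, -0.4]]
[0.59538573 0.07371056 0.20626519] [[-1.8, -1.5], [0.4, 0.9], [1.4, 0.0]]
[0.59307781 0.07999501 0.20932293] [[-0.8, -0.7], [0.9, -0.6], [1.2, -0.2], [-1.2, 0.9]]
scene (-0.13, -0.18, 0.02) [ 0.51126887 -0.12521168  0.02      ]
scene (0.13, -0.18, 0.02) [ 0.75690413 -0.07619562  0.02      ]
scene (0.13, 0.18, 0.02) [0.68474331 0.27281723 0.02      ]
side (0.13, -0.18, 0.02) [ 0.75481058 -0.06641211  0.02      ]
side (-0.13, -0.18, 0.02) [ 0.50579307 -0.12031255  0.02      ]
side (-0.13, 0.18, 0.02) [0.43147795 0.22983354 0.02      ]
side (0.13, 0.18, 0.02) [0.6801982  0.28050955 0.02      ]
```

View pics/ov_scene.png

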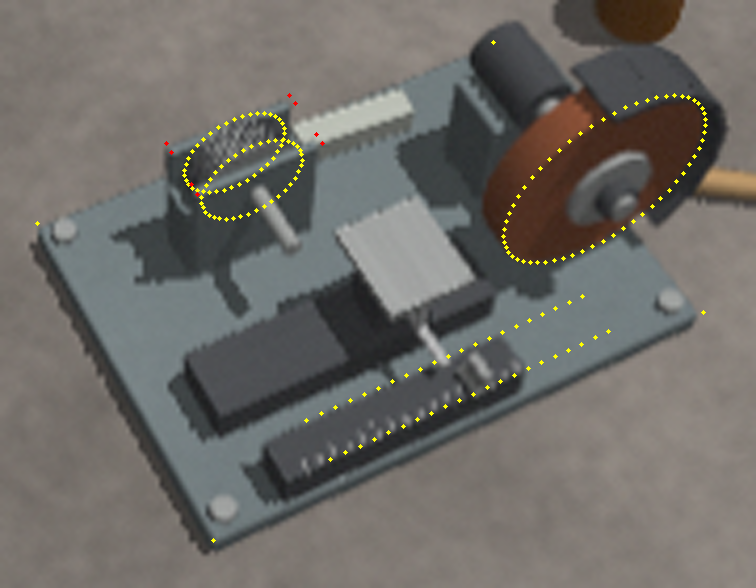

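View pics/ov_side.png

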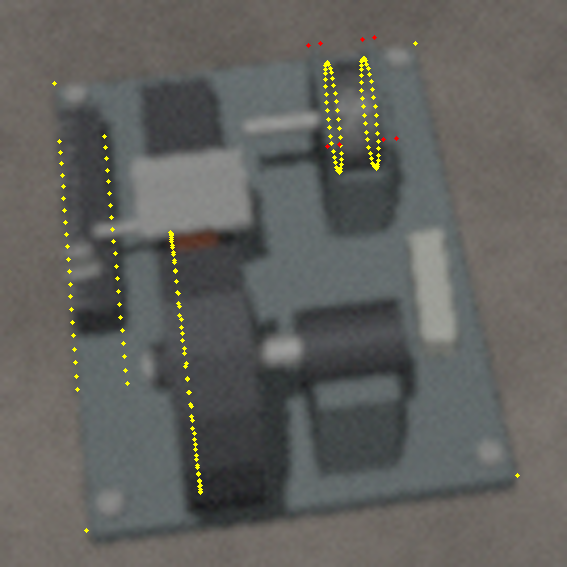

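```bash
python3 - <<'E'
from fit import *
from scipy.spatial.transform import Rotation as Ro
p=fit(obs).x
o=get_obs();R=Ro.from_rotvec(o['tcp_rot']).as_matrix();print('tool',R.round(3));print(o['tcp_pos'])
c=calibration('wrist');Rc=np.array(c['R']);cc=-Rc.T@np.array(c['t']);print('cam in tool',R.T@(cc-o['tcp_pos']),'\nfwd in tool',(R.T@Rc.T).round(3),c['K'])
snap('wrist','w0.png')
gy=np.array([-np.sin(p[2]),np.cos(p[2]),0]);print('gy in tool',R.T@gy)
for name,l in [('crown',(-.065,-.06,.125))]:
    w=W(p,l);print(w,(w-o['tcp_pos'])@R)
E
```

```text
tool [[ 0.275  0.     0.961]
 [-0.961 -0.     0.275]
 [ 0.    -1.     0.   ]]
[ 0.15827387 -0.5528488   0.20549387]
cam in tool [-0.00101428 -0.17932468  0.07087489] 
fwd in tool [[ 1.     0.001 -0.001]
 [ 0.001 -0.249  0.969]
 [ 0.    -0.969 -0.249]] [[324.95884679   0.         248.05926817]
 [  0.         324.95884679 187.87820267]
 [  0.           0.           1.        ]]
gy in tool [-9.97432944e-01 -1.20255161e-04  7.16066195e-02]
[0.54258469 0.00467436 0.125     ] [-0.43023112  0.08045007  0.52291023]
```

View pics/w0.png

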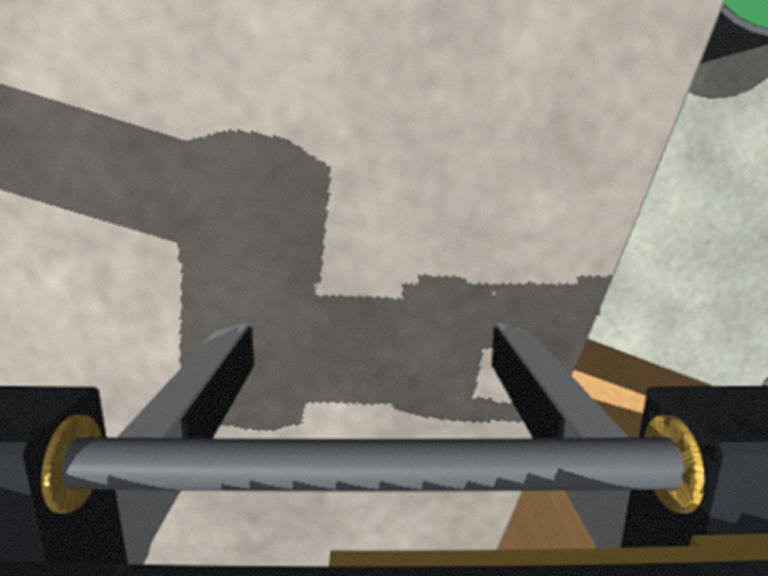

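Call:
{"name": "step_arm", "arguments": {
  "motion": [
    {"delta_pos":[-0.2,-0.03,0.25],"twist":[0,4.1,0],"gripper":1},
    {"delta_pos":[-0.2,-0.03,0.25],"twist":[0,4.1,0],"gripper":1},
    {"delta_pos":[-0.2,-0.03,0.25],"twist":[0,4.1,0],"gripper":1},
    {"delta_pos":[-0.2,-0.03,0.25],"twist":[0,4.1,0],"gripper":1},
    {"delta_pos":[-0.2,-0.03,0.25],"twist":[0,4.1,0],"gripper":1},
    {"delta_pos":[-0.43,-0.03,0.523],"twist":[0,4.1,0],"gripper":1},
    {"delta_pos":[-0.43,-0.03,0.523],"twist":[0,4.1,0],"gripper":1},
    {"delta_pos":[-0.43,-0.03,0.523],"twist":[0,4.1,0],"gripper":1},
    {"delta_pos":[-0.43,-0.03,0.523],"twist":[0,4.1,0],"gripper":1},
    {"delta_pos":[-0.43,-0.03,0.523],"twist":[0,4.1,0],"gripper":1},
    {"delta_pos":[-0.43,-0.03,0.523],"twist":[0,4.1,0],"gripper":1},
    {"delta_pos":[-0.43,-0.03,0.523],"twist":[0,4.1,0],"gripper":1},
    {"delta_pos":[-0.43,-0.03,0.523],"twist":[0,4.1,0],"gripper":1},
    {"delta_pos":[-0.43,-0.03,0.523],"twist":[0,4.1,0],"gripper":1},
    {"delta_pos":[-0.43,-0.03,0.523],"twist":[0,4.1,0],"gripper":1},
    {"delta_pos":[-0.43,-0.03,0.523],"twist":[0,4.1,0],"gripper":1},
    {"delta_pos":[-0.43,-0.03,0.523],"twist":[0,4.1,0],"gripper":1}
  ]
}}

```text
time: 2.75
tcp_pos: [0.542, 0.0035, 0.2354]
tcp_rot: [-1.301, 1.056, -1.056]
ft_force: [-0.1, -0.4, 0.2]
width: 0.0004
```

```bash
python3 - <<'E'
from h import *
o=get_obs();print(o['time'],o['tcp_pos'],o['tcp_rot'],o['ft_force'],o['width'])
c=calibration('wrist');snap('wrist','w1.png')
for t,z in [('wheel',.089),('housing_top',.113),('pointer_tip',.064),('gauge_mark',.064),('rest',.1),('stone',.11)]:
    for q in pinpoint(t,'wrist')[:2]: print(t,np.round(q['xy'],1),round(q['p'],2),np.round(atz('wrist',q['xy'],z,c),4))
E
```

```text
2.75 [0.54196384 0.0035495  0.23537635] [-1.30086531  1.05611748 -1.05589538] [-0.07363864 -0.39330074  0.16930433] 0.0004149052298006684
wheel [249.4 174.4] 0.97 [0.5434 0.0036 0.089 ]
housing_top [245.1 182.5] 0.86 [0.5398 0.0071 0.113 ]
housing_top [158.2  58.8] 0.73 [0.6333 0.1042 0.113 ]
rest [154.9  60.8] 0.83 [0.6319 0.1106 0.1   ]
stone [31.4 59.4] 0.78 [0.6108 0.2173 0.11  ]
```

View pics/w1.png

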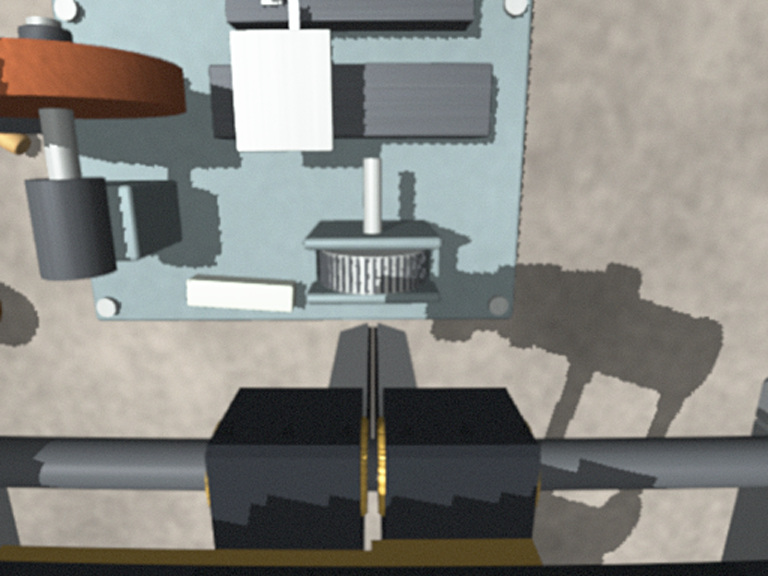

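Call:
{"name": "step_arm", "arguments": {
  "motion": [
    {"delta_pos":[0,0,0.045],"twist":[0,0,0],"gripper":1},
    {"delta_pos":[0,0,0.09],"twist":[0,0,0],"gripper":1},
    {"delta_pos":[0,0,0.09],"twist":[0,0,0],"gripper":1},
    {"delta_pos":[0,0,0.09],"twist":[0,0,0],"gripper":1}
  ]
}}

```text
time: 3.5
tcp_pos: [0.6307, 0.0222, 0.2346]
tcp_rot: [-1.301, 1.057, -1.055]
ft_force: [-1.4, -0.6, 0.3]
width: 0.0003
```

```bash
cat > meas.py <<'E'
from h import *
import sys
o=get_obs();print(o['time'],o['tcp_pos'],o['tcp_rot'],o['ft_force'])
c=calibration('wrist');im=snap('wrist',sys.argv[1])
P={}
for t,z in [('wheel',.089),('housing_top',.113),('pointer_tip',.064),('gauge_mark',.064),('rest',.1),('stone',.11)]:
    for q in pinpoint(t,'wrist')[:2]:
        w=atz('wrist',q['xy'],z,c);P.setdefault(t,w);print(t,np.round(q['xy'],1),round(q['p'],2),np.round(w,4))
g=np.array([-np.sin(.207),np.cos(.207),0])
if 'pointer_tip' in P and 'gauge_mark' in P: print('d',(P['gauge_mark']-P['pointer_tip'])@g)
E
python3 meas.py w2.png
```

```text
3.5 [0.63065543 0.02216787 0.23459247] [-1.30115616  1.05729027 -1.05493633] [-1.38553822 -0.57843058  0.30857858]
pointer_tip [195.5  95.7] 0.84 [0.6971 0.0932 0.064 ]
gauge_mark [179.4  89.3] 0.6 [0.7001 0.1106 0.064 ]
gauge_mark [160.3 158.9] 0.46 [0.6238 0.1197 0.064 ]
stone [ 46.6 158.9] 0.86 [0.6116 0.2163 0.11  ]
d 0.016461610450928428
```

View pics/w2.png

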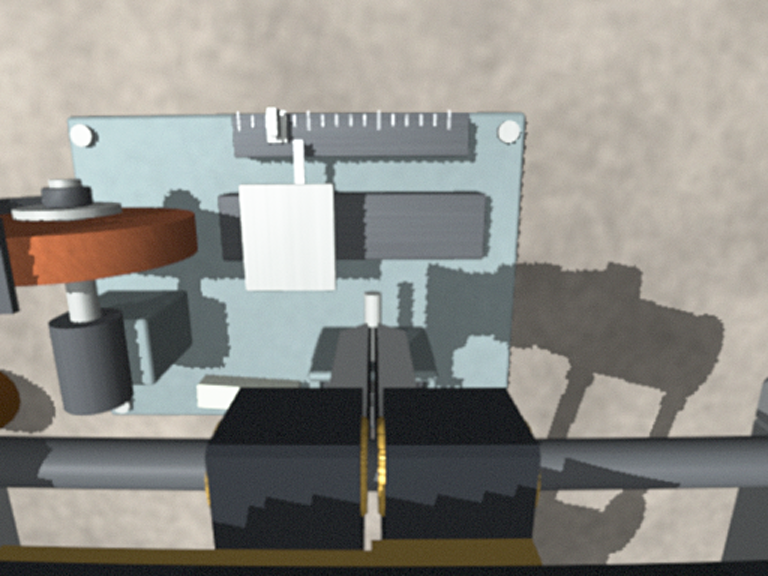

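```bash
python3 - <<'E'
from h import *
im=np.asarray(capture('wrist'))[:,:,::-1]
cv2.imwrite('pics/w2z.png',cv2.resize(im[60:130,145:235],None,fx=8,fy=8,interpolation=cv2.INTER_CUBIC))
E
```

```text
(no output)
```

View pics/w2z.png

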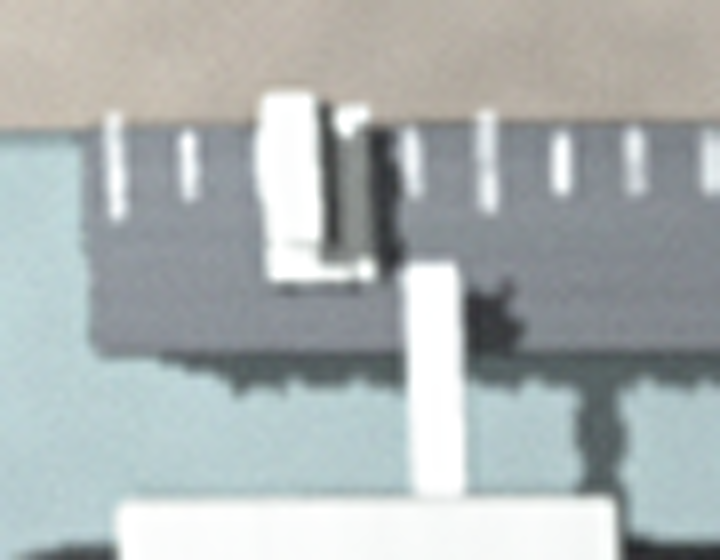

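```bash
cat > d.py <<'E'
from h import *
def dd(pu,gu,c,zp=.066,zg=.072,yaw=.207):
    g=np.array([-np.sin(yaw),np.cos(yaw),0]);G=atz('wrist',gu,zg,c);P=atz('wrist',pu,zp,c);print(G,P,'d',(G-P)@g)
E
python3 - <<'E'
from d import *
c=calibration('wrist')
for zp in(.064,.067): dd((198.6,92.7),(181.4,89.9),c,zp)
a=lambda x,y:((x+.5)/8-.5+145,(y+.5)/8-.5+60)
t=[atz('wrist',a(x,y),.05,c) for x,y in((115,165),(188,165),(487,163),(561,163),(635,163))]
for q in t: print(q, np.linalg.norm(q-t[0]))
v=t[-1]-t[0];print('yaw',np.arctan2(v[0],-v[1]) )
for l in [(117,505),(618,505)]:print(atz('wrist',a(*l),.1,c))
A,B=[atz('wrist',a(*l),.1,c) for l in [(117,505),(618,505)]];v=B-A;print(np.arctan2(v[0],-v[1]),np.linalg.norm(v))
E
```

```text
[0.69980974 0.10718053 0.072     ] [0.7006717  0.09074819 0.064     ] d 0.016258688674071764
[0.69980974 0.10718053 0.072     ] [0.70065761 0.09029458 0.067     ] d 0.016699719982340787
[0.70496048 0.13701193 0.05      ] 0.0
[0.70692981 0.12734555 0.05      ] 0.00986494076868074
[0.71528504 0.08792502 0.05      ] 0.05016094822667904
[0.71729998 0.07818309 0.05      ] 0.06010902414022816
[0.71931954 0.06844772 0.05      ] 0.07005164147794019
yaw 0.20644139507274115
[0.665602   0.11761668 0.1       ]
[0.67776618 0.05886431 0.1       ]
0.20415689149605834 0.05999840511633241
```

Call:
{"name": "step_arm", "arguments": {
  "motion": [
    {"delta_pos":[0,0,-0.045],"twist":[0,0,0],"gripper":1},
    {"delta_pos":[0,0,-0.0895],"twist":[0,0,0],"gripper":1},
    {"delta_pos":[0,0.04,-0.0895],"twist":[0,0,0],"gripper":1},
    {"delta_pos":[0,0.08,-0.0895],"twist":[0,0,0],"gripper":1},
    {"delta_pos":[0,0.101,-0.0895],"twist":[0,0,0],"gripper":1},
    {"delta_pos":[0,0.104,-0.0895],"twist":[0,0,0],"gripper":1},
    {"delta_pos":[0,0.104,-0.0895],"twist":[0,0,0],"gripper":1}
  ]
}}

```text
time: 4.6
tcp_pos: [0.5425, 0.0038, 0.1324]
tcp_rot: [-1.299, 1.056, -1.057]
ft_force: [-0.8, 0.5, 0.2]
width: 0.0006
```

```bash
python3 - <<'E'
from h import *
o=get_obs();print(o['time'],o['tcp_pos'],o['tcp_rot'],o['ft_force'])
snap('wrist','w3.png');im=np.asarray(capture('scene'))[:,:,::-1]
cv2.imwrite('pics/s3.png',cv2.resize(im[105:245,190:370],None,fx=4.2,fy=4.2,interpolation=cv2.INTER_CUBIC))
E
```

```text
4.6 [0.54251377 0.00378955 0.13240744] [-1.29921876  1.0555436  -1.05681465] [-0.77153193  0.49417967  0.19499442]
```

View pics/w3.png

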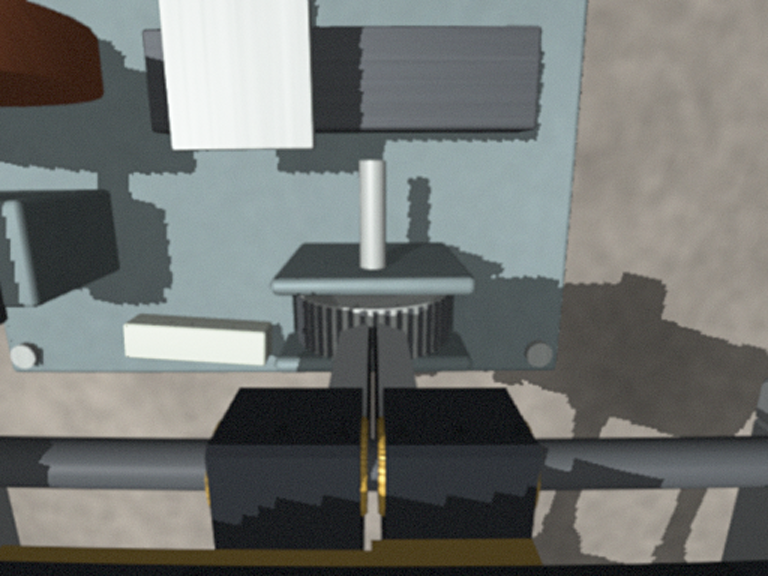

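View pics/s3.png

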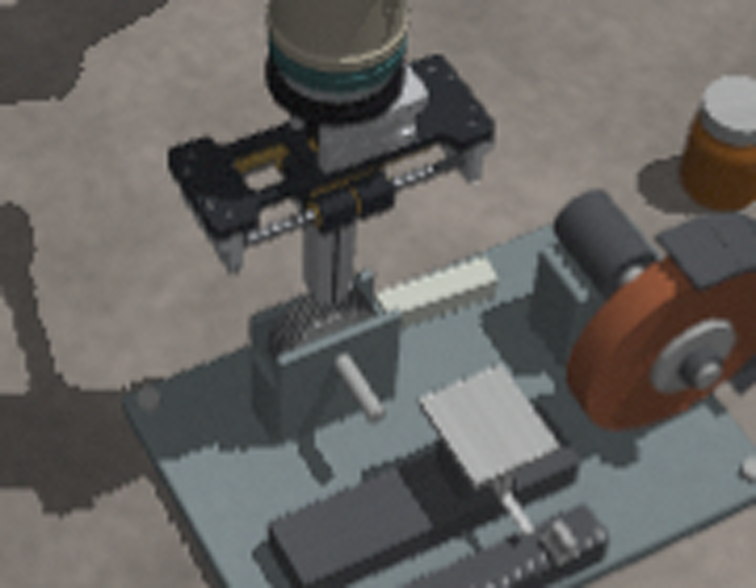

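Both views show the shut fingertip above the middle of the wheel, between the cheeks (wrist picture, about (373,330)). I'll feel for the crown in small steps.

Call:
{"name": "step_arm", "arguments": {
  "motion": [
    {"delta_pos":[0,0.003,0],"twist":[0,0,0],"gripper":1},
    {"delta_pos":[0,0.005,0],"twist":[0,0,0],"gripper":1},
    {"delta_pos":[0,0.006,0],"twist":[0,0,0],"gripper":1},
    {"delta_pos":[0,0.006,0],"twist":[0,0,0],"gripper":1}
  ]
}}

```text
time: 5.1
tcp_pos: [0.5438, 0.0037, 0.1278]
tcp_rot: [-1.297, 1.053, -1.059]
ft_force: [-0.7, -1.1, -0.9]
width: 0.0003
```

Call:
{"name": "step_arm", "arguments": {
  "motion": [
    {"delta_pos":[0,0.001,0],"twist":[0,0,0],"gripper":1},
    {"delta_pos":[0,0.001,0],"twist":[0,0,0],"gripper":1}
  ]
}}

```text
time: 5.3
tcp_pos: [0.5437, 0.0037, 0.1267]
tcp_rot: [-1.298, 1.053, -1.059]
ft_force: [-0.3, -0.8, 0.1]
width: 0.0007
```

Call:
{"name": "step_arm", "arguments": {
  "motion": [
    {"delta_pos":[0,0.001,0],"twist":[0,0,0],"gripper":1},
    {"delta_pos":[0,0.001,0],"twist":[0,0,0],"gripper":1}
  ]
}}

```text
time: 5.5
tcp_pos: [0.5437, 0.0037, 0.1255]
tcp_rot: [-1.298, 1.053, -1.058]
ft_force: [-0.1, 0.8, -0.2]
width: 0.0005
```

Call:
{"name": "step_arm", "arguments": {
  "motion": [
    {"delta_pos":[0,0.001,0],"twist":[0,0,0],"gripper":1},
    {"delta_pos":[0,0.001,0],"twist":[0,0,0],"gripper":1}
  ]
}}

```text
time: 5.7
tcp_pos: [0.5438, 0.0037, 0.1252]
tcp_rot: [-1.298, 1.053, -1.059]
ft_force: [-1.1, -0.0, 4.7]
width: 0.0005
```

Call:
{"name": "step_arm", "arguments": {
  "motion": [
    {"delta_pos":[0,0.001,0],"twist":[0,0,0],"gripper":1},
    {"delta_pos":[0,0.001,0],"twist":[0,0,0],"gripper":1}
  ]
}}

```text
time: 5.9
tcp_pos: [0.5438, 0.0037, 0.1252]
tcp_rot: [-1.297, 1.052, -1.059]
ft_force: [-1.7, 0.7, 6.1]
width: 0.0002
```

Contact comes at z = 0.1252 (the given crown is 0.125), with about 6 N per mm of commanded depth. I'll make the first stroke along an arc.

Call:
{"name": "step_arm", "arguments": {
  "motion": [
    {"delta_pos":[0,-0.006,0],"twist":[0,0,0],"gripper":1},
    {"delta_pos":[0.0045,-0.006,0],"twist":[0,0,7],"gripper":1},
    {"delta_pos":[0.0095,-0.005,0],"twist":[0,0,13],"gripper":1},
    {"delta_pos":[0.0095,-0.005,0],"twist":[0,0,13],"gripper":1},
    {"delta_pos":[0.0083,0,0],"twist":[0,0,13],"gripper":1},
    {"delta_pos":[0.0078,0.0024,0],"twist":[0,0,13],"gripper":1},
    {"delta_pos":[0.0078,0.0024,0],"twist":[0,0,13],"gripper":1},
    {"delta_pos":[0.006,0.002,0],"twist":[0,0,10],"gripper":1},
    {"delta_pos":[0.0042,0.0018,0],"twist":[0,0,7],"gripper":1},
    {"delta_pos":[0.0024,0.0016,0],"twist":[0,0,4],"gripper":1}
  ]
}}

```text
time: 6.9
tcp_pos: [0.5443, 0.0016, 0.1251]
tcp_rot: [-1.255, 1.084, -1.01]
ft_force: [-1.0, -3.0, 5.2]
width: 0.0004
```

Call:
{"name": "step_arm", "arguments": {
  "motion": [
    {"delta_pos":[-0.0018,0.0016,0],"twist":[0,0,-3],"gripper":1},
    {"delta_pos":[-0.0036,0.0017,0],"twist":[0,0,-6],"gripper":1},
    {"delta_pos":[-0.0054,0.0019,0],"twist":[0,0,-9],"gripper":1},
    {"delta_pos":[-0.0072,0.0022,0],"twist":[0,0,-12],"gripper":1},
    {"delta_pos":[-0.0089,0.0027,0],"twist":[0,0,-15],"gripper":1},
    {"delta_pos":[-0.0095,0.0029,0],"twist":[0,0,-16],"gripper":1}
  ]
}}

```text
time: 7.5
tcp_pos: [0.542, 0.0132, 0.1239]
tcp_rot: [-1.434, 0.919, -1.217]
ft_force: [-0.3, 0.7, 5.0]
width: 0.0005
```

```bash
cat > st.py <<'E'
from h import *
from scipy.spatial.transform import Rotation as Ro
o=get_obs();R=Ro.from_rotvec(o['tcp_rot']).as_matrix()
g=np.array([-np.sin(.206),np.cos(.206),0]);gx=np.array([np.cos(.206),np.sin(.206),0]);u=np.array([0,0,1.])
c=np.array([.5437,.0037,.0892]);r=o['tcp_pos']-c
print(o['time'],'gy,up,gx mm',(1000*np.array([r@g,r@u,r@gx])).round(2),'phi pos',np.degrees(np.arctan2(r@g,r@u)).round(2),'radius',1000*np.hypot(r@g,r@u).round(5),'tilt',np.degrees(np.arctan2(-R[:,1]@g,-R[:,1]@u)).round(2),'F g,up,gx',(o['ft_force']@np.array([g,u,gx]).T).round(2))
E
python3 st.py; python3 -c "
from h import *
im=np.asarray(capture('scene'))[:,:,::-1]
cv2.imwrite('pics/s4.png',cv2.resize(im[105:255,190:370],None,fx=4,fy=4,interpolation=cv2.INTER_CUBIC));snap('wrist','w4.png',1)"
```

```text
7.5 gy,up,gx mm [ 9.67 34.71  0.26] phi pos 15.57 radius 36.04 tilt 12.54 F g,up,gx [ 0.69  4.97 -0.12]
```

View pics/s4.png

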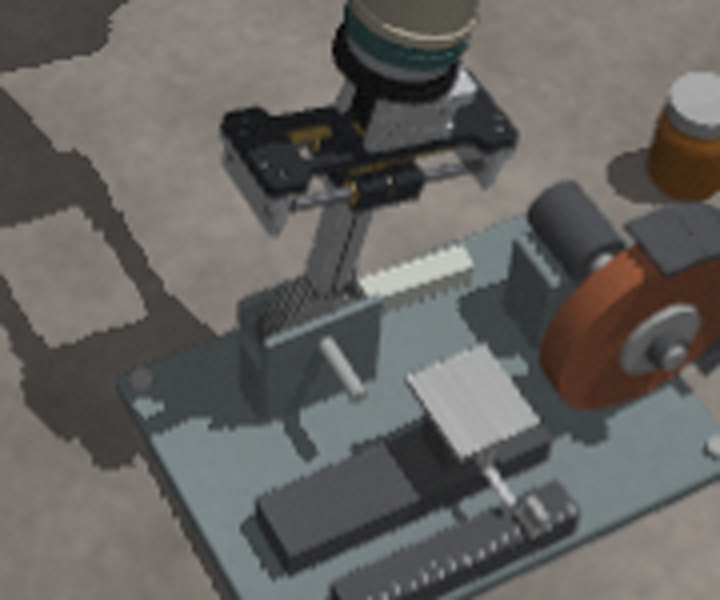

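View pics/w4.png

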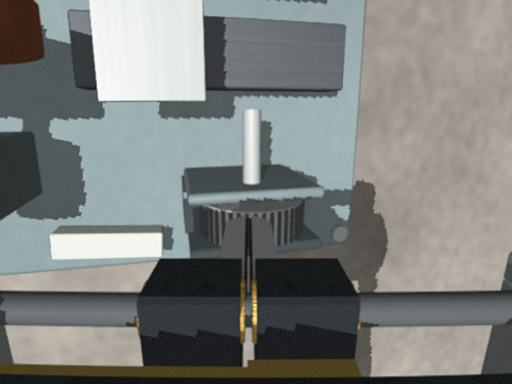

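The rest has moved towards the clip and contact held (radius 36.0 mm). A small helper will print the numbers for the next stroke.

```bash
cat > plan.py <<'E'
import sys
from st import *
T=np.arctan2(-R[:,1]@g,-R[:,1]@u);x=R[:,0];y=R[:,1];z=R[:,2]
gx0=float((r@gx))
def row(phi,rad):
    f=np.radians(phi);P=c+rad/1000*(np.sin(f)*g+np.cos(f)*u)
    d=P-o['tcp_pos'];print(phi,rad,np.round(1000*np.array([d@x,d@y,d@z]),1),'tw',round(np.degrees(T)-phi,1))
for a in sys.argv[1:]:
    p,q=a.split(',');row(float(p),float(q))
E
python3 plan.py 14,43 4,44 -5,43 -14,42 -14,34.3 -11,34.3 -8,34.3 -5,34.3 -2,34.3 1,34.3 4,34.3 7,34.3 10,34.3 13,34.3 14,42
```

```text
7.6 gy,up,gx mm [ 9.91 34.66  0.27] phi pos 15.95 radius 36.05 tilt 12.43 F g,up,gx [ 2.22  6.97 -0.71]
14.0 43.0 [ 1.  -7.  -0.2] tw -1.6
4.0 44.0 [ 8.7 -7.5 -0.2] tw 8.4
-5.0 43.0 [15.1 -5.  -0.3] tw 17.4
-14.0 42.0 [20.9 -1.6 -0.4] tw 26.4
-14.0 34.3 [17.5  5.3 -0.4] tw 26.4
-11.0 34.3 [15.8  4.5 -0.4] tw 23.4
-8.0 34.3 [14.2  3.8 -0.4] tw 20.4
-5.0 34.3 [12.5  3.3 -0.4] tw 17.4
-2.0 34.3 [10.8  2.8 -0.3] tw 14.4
1.0 34.3 [ 9.   2.4 -0.3] tw 11.4
4.0 34.3 [ 7.2  2.1 -0.3] tw 8.4
7.0 34.3 [ 5.5  1.8 -0.3] tw 5.4
10.0 34.3 [ 3.7  1.7 -0.3] tw 2.4
13.0 34.3 [ 1.9  1.7 -0.3] tw -0.6
14.0 42.0 [ 1.1 -6.  -0.2] tw -1.6
```

Call:
{"name": "step_arm", "arguments": {
  "motion": [
    {"delta_pos":[0.001,-0.007,0],"twist":[0,0,-1.6],"gripper":1},
    {"delta_pos":[0.0087,-0.0075,0],"twist":[0,0,6],"gripper":1},
    {"delta_pos":[0.0151,-0.005,0],"twist":[0,0,14],"gripper":1},
    {"delta_pos":[0.0209,-0.0016,0],"twist":[0,0,22],"gripper":1},
    {"delta_pos":[0.0209,-0.0016,0],"twist":[0,0,26.4],"gripper":1},
    {"delta_pos":[0.0209,-0.0016,0],"twist":[0,0,26.4],"gripper":1},
    {"delta_pos":[0.0185,0.0033,0],"twist":[0,0,26.4],"gripper":1},
    {"delta_pos":[0.0175,0.0053,0],"twist":[0,0,26.4],"gripper":1},
    {"delta_pos":[0.0175,0.0053,0],"twist":[0,0,26.4],"gripper":1},
    {"delta_pos":[0.0158,0.0045,0],"twist":[0,0,23.4],"gripper":1},
    {"delta_pos":[0.0142,0.0038,0],"twist":[0,0,20.4],"gripper":1},
    {"delta_pos":[0.0125,0.0033,0],"twist":[0,0,17.4],"gripper":1},
    {"delta_pos":[0.0108,0.0028,0],"twist":[0,0,14.4],"gripper":1},
    {"delta_pos":[0.009,0.0024,0],"twist":[0,0,11.4],"gripper":1},
    {"delta_pos":[0.0072,0.0021,0],"twist":[0,0,8.4],"gripper":1},
    {"delta_pos":[0.0055,0.0018,0],"twist":[0,0,5.4],"gripper":1},
    {"delta_pos":[0.0037,0.0017,0],"twist":[0,0,2.4],"gripper":1},
    {"delta_pos":[0.0019,0.0017,0],"twist":[0,0,-0.6],"gripper":1},
    {"delta_pos":[0.0019,0.0017,0],"twist":[0,0,-0.6],"gripper":1}
  ]
}}

```text
time: 9.5
tcp_pos: [0.5418, 0.0149, 0.1235]
tcp_rot: [-1.441, 0.907, -1.221]
ft_force: [-0.8, 2.4, 5.3]
width: 0.0003
```

```bash
python3 plan.py 14,43 0,70 0,145; python3 -c "
from h import *
im=np.asarray(capture('scene'))[:,:,::-1]
cv2.imwrite('pics/s5.png',cv2.resize(im[185:255,270:370],None,fx=7,fy=7,interpolation=cv2.INTER_CUBIC))"
```

```text
9.5 gy,up,gx mm [11.4  34.27  0.42] phi pos 18.39 radius 36.12 tilt 13.08 F g,up,gx [ 2.47  5.25 -0.31]
14.0 43.0 [ 2.6 -7.  -0.4] tw -0.9
0.0 70.0 [ 19.2 -32.2  -0.2] tw 13.1
0.0 145.0 [  36.2 -105.3    0.5] tw 13.1
```

View pics/s5.png

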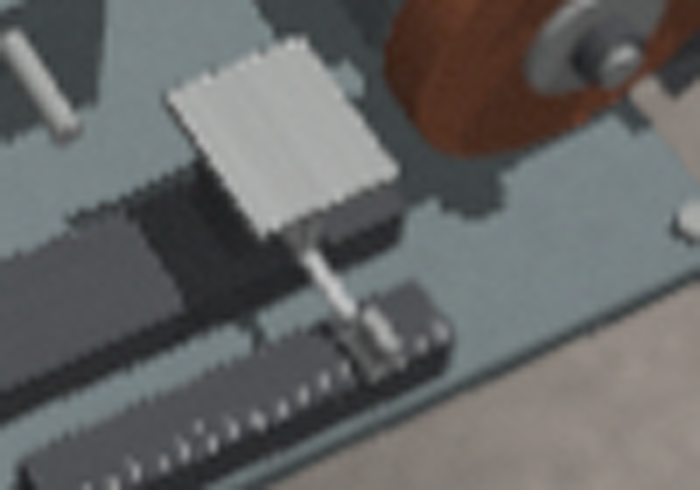

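Call:
{"name": "step_arm", "arguments": {
  "motion": [
    {"delta_pos":[0.001,-0.007,0],"twist":[0,0,0],"gripper":1},
    {"delta_pos":[0.0192,-0.0322,0],"twist":[0,0,6],"gripper":1},
    {"delta_pos":[0.027,-0.07,0],"twist":[0,0,13.1],"gripper":1},
    {"delta_pos":[0.0362,-0.1053,0],"twist":[0,0,13.1],"gripper":1},
    {"delta_pos":[0.0362,-0.1053,0],"twist":[0,0,13.1],"gripper":1},
    {"delta_pos":[0.0362,-0.1053,0],"twist":[0,0,13.1],"gripper":1}
  ]
}}

```text
time: 10.15
tcp_pos: [0.5431, 0.0038, 0.235]
tcp_rot: [-1.295, 1.041, -1.05]
ft_force: [-0.2, 0.8, 0.2]
width: 0.0006
```

Call:
{"name": "step_arm", "arguments": {
  "motion": [
    {"delta_pos":[-0.035,0,0.045],"twist":[0,0,0],"gripper":1},
    {"delta_pos":[-0.07,0,0.09],"twist":[0,0,0],"gripper":1},
    {"delta_pos":[-0.07,0,0.09],"twist":[0,0,0],"gripper":1},
    {"delta_pos":[-0.07,0,0.09],"twist":[0,0,0],"gripper":1},
    {"delta_pos":[-0.07,0,0.09],"twist":[0,0,0],"gripper":1}
  ]
}}

```text
time: 10.65
tcp_pos: [0.6141, 0.0917, 0.2345]
tcp_rot: [-1.299, 1.042, -1.048]
ft_force: [-0.6, -0.2, 0.3]
width: 0.0005
```

```bash
python3 st.py; python3 meas.py w5.png; python3 -c "
from h import *
im=np.asarray(capture('wrist'))[:,:,::-1]
cv2.imwrite('pics/w5z.png',cv2.resize(im[60:130,205:295],None,fx=8,fy=8,interpolation=cv2.INTER_CUBIC))"
```

```text
10.65 gy,up,gx mm [ 71.72 145.34  86.94] phi pos 26.26 radius 162.08 tilt -0.07 F g,up,gx [-0.08  0.26 -0.6 ]
10.65 [0.61413363 0.09168538 0.2345447 ] [-1.29893658  1.04180173 -1.04756708] [-0.5699008  -0.20372695  0.25901281]
wheel [309.4 255.4] 0.73 [0.5432 0.0086 0.089 ]
wheel [252.1  90.7] 0.2 [0.6976 0.1078 0.089 ]
housing_top [314.1 268.7] 0.61 [0.5402 0.0073 0.113 ]
pointer_tip [254.9  93.5] 0.63 [0.6967 0.1043 0.064 ]
pointer_tip [316.4 268.2] 0.17 [ 0.5184 -0.0115  0.064 ]
gauge_mark [250.1  90.1] 0.85 [0.6989 0.11   0.064 ]
gauge_mark [120.7 158.3] 0.36 [0.5985 0.2323 0.064 ]
rest [220.7 156.1] 0.64 [0.6306 0.124  0.1   ]
d 0.005036070967299718
```

View pics/w5z.png

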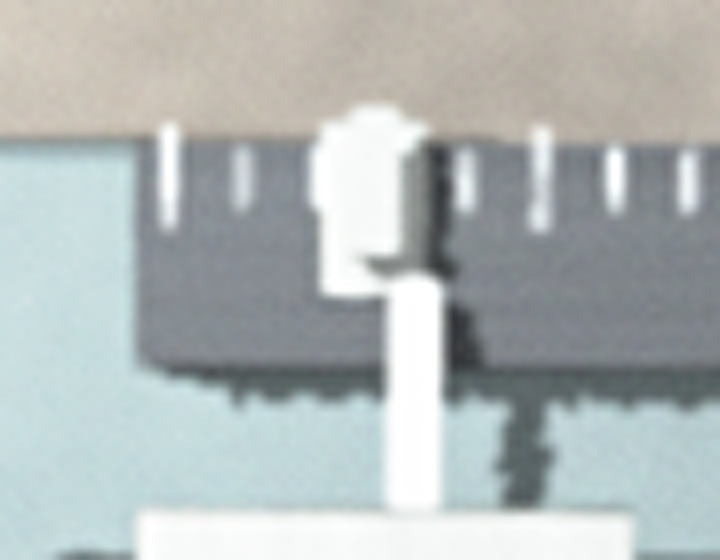

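```bash
python3 -c "
from d import *
c=calibration('wrist')
im=np.asarray(capture('wrist'))[:,:,::-1].astype(float)
z=np.clip((im-185)*3.6,0,255)
cv2.imwrite('pics/w5c.png',cv2.resize(z[60:130,205:295].astype(np.uint8),None,fx=8,fy=8,interpolation=cv2.INTER_CUBIC))
a=lambda x,y:((x+.5)/8-.5+205,(y+.5)/8-.5+60)
for zp in(.064,.067): dd(a(415,275),a(375,255),c,zp,yaw=.206)
"
```

```text
[0.6998267 0.1076033 0.072    ] [0.69889722 0.1019713  0.064     ] d 0.005322797783994726
[0.6998267 0.1076033 0.072    ] [0.69875853 0.10201034 0.067     ] d 0.0052562208369592925
```

View pics/w5c.png

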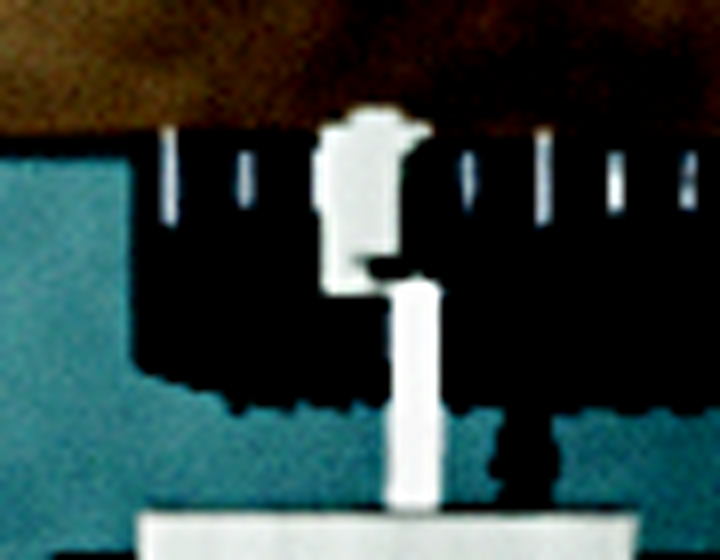

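The contrast picture shows the fin's centre at column ~375 and the pointer's at ~415, so about 5.2 mm remain. That is 15.6 mm of rim, or one stroke of about 24.5°.

Call:
{"name": "step_arm", "arguments": {
  "motion": [
    {"delta_pos":[0.036,0,-0.0435],"twist":[0,0,0],"gripper":1},
    {"delta_pos":[0.0717,0,-0.0868],"twist":[0,0,0],"gripper":1},
    {"delta_pos":[0.077,0.04,-0.0868],"twist":[0,0,6],"gripper":1},
    {"delta_pos":[0.081,0.08,-0.0868],"twist":[0,0,14],"gripper":1},
    {"delta_pos":[0.081,0.1,-0.0868],"twist":[0,0,14],"gripper":1},
    {"delta_pos":[0.0815,0.104,-0.0868],"twist":[0,0,14],"gripper":1},
    {"delta_pos":[0.0815,0.104,-0.0868],"twist":[0,0,14],"gripper":1}
  ]
}}

```text
time: 11.8
tcp_pos: [0.5495, -0.0068, 0.1312]
tcp_rot: [-1.134, 1.167, -0.865]
ft_force: [0.1, -0.3, 0.7]
width: 0.0003
```

```bash
python3 plan.py -14,38 -14,34.3 -11,34.3 -8,34.3 -5,34.3 -2,34.3 1,34.3 4,34.3 7,34.3 10.5,34.3 11,43 0,70 0,145
```

```text
11.8 gy,up,gx mm [-11.5   42.05   3.55] phi pos -15.3 radius 43.589999999999996 tilt -14.11 F g,up,gx [-0.32  0.66  0.01]
-14.0 38.0 [-1.   5.6 -3.6] tw -0.1
-14.0 34.3 [-1.   9.3 -3.6] tw -0.1
-11.0 34.3 [-2.8  9.3 -3.6] tw -3.1
-8.0 34.3 [-4.6  9.4 -3.6] tw -6.1
-5.0 34.3 [-6.4  9.7 -3.5] tw -9.1
-2.0 34.3 [-8.2 10.  -3.5] tw -12.1
1.0 34.3 [-9.9 10.4 -3.5] tw -15.1
4.0 34.3 [-11.6  11.   -3.5] tw -18.1
7.0 34.3 [-13.3  11.6  -3.5] tw -21.1
10.5 34.3 [-15.2  12.4  -3.4] tw -24.6
11.0 43.0 [-19.2   4.6  -3.3] tw -25.1
0.0 70.0 [-18.  -24.3  -3.1] tw -14.1
0.0 145.0 [-36.3 -97.1  -2.3] tw -14.1
```

Call:
{"name": "step_arm", "arguments": {
  "motion": [
    {"delta_pos":[-0.001,0.003,-0.0035],"twist":[0,0,0],"gripper":1},
    {"delta_pos":[-0.001,0.0056,-0.0035],"twist":[0,0,0],"gripper":1},
    {"delta_pos":[-0.001,0.0085,-0.0035],"twist":[0,0,0],"gripper":1},
    {"delta_pos":[-0.001,0.0093,-0.0035],"twist":[0,0,0],"gripper":1},
    {"delta_pos":[-0.001,0.0093,-0.0035],"twist":[0,0,0],"gripper":1},
    {"delta_pos":[-0.0028,0.0093,-0.0035],"twist":[0,0,-3.1],"gripper":1},
    {"delta_pos":[-0.0046,0.0094,-0.0035],"twist":[0,0,-6.1],"gripper":1},
    {"delta_pos":[-0.0064,0.0097,-0.0035],"twist":[0,0,-9.1],"gripper":1},
    {"delta_pos":[-0.0082,0.01,-0.0035],"twist":[0,0,-12.1],"gripper":1},
    {"delta_pos":[-0.0099,0.0104,-0.0035],"twist":[0,0,-15.1],"gripper":1},
    {"delta_pos":[-0.0116,0.011,-0.0035],"twist":[0,0,-18.1],"gripper":1},
    {"delta_pos":[-0.0133,0.0116,-0.0035],"twist":[0,0,-21.1],"gripper":1},
    {"delta_pos":[-0.0152,0.0124,-0.0035],"twist":[0,0,-24.6],"gripper":1},
    {"delta_pos":[-0.0152,0.0124,-0.0035],"twist":[0,0,-24.6],"gripper":1},
    {"delta_pos":[-0.0152,0.0124,-0.0035],"twist":[0,0,-24.6],"gripper":1}
  ]
}}

```text
time: 13.3
tcp_pos: [0.5428, 0.0117, 0.1243]
tcp_rot: [-1.409, 0.932, -1.187]
ft_force: [-1.6, 2.1, 7.4]
width: 0.0003
```

```bash
python3 plan.py 14,43 0,70 0,145
```

```text
13.3 gy,up,gx mm [ 8.05 35.11  0.74] phi pos 12.92 radius 36.03 tilt 10.41 F g,up,gx [ 2.36  7.39 -1.09]
14.0 43.0 [-1.1 -6.9 -0.6] tw -3.6
0.0 70.0 [ 14.2 -32.9  -0.4] tw 10.4
0.0 145.0 [  27.8 -106.6    0.6] tw 10.4
```

Call:
{"name": "step_arm", "arguments": {
  "motion": [
    {"delta_pos":[0,-0.007,0],"twist":[0,0,0],"gripper":1},
    {"delta_pos":[0.0142,-0.0329,0],"twist":[0,0,5],"gripper":1},
    {"delta_pos":[0.02,-0.07,0],"twist":[0,0,10.4],"gripper":1},
    {"delta_pos":[0.0278,-0.1066,0],"twist":[0,0,10.4],"gripper":1},
    {"delta_pos":[0.0278,-0.1066,0],"twist":[0,0,10.4],"gripper":1},
    {"delta_pos":[0.0278,-0.1066,0],"twist":[0,0,10.4],"gripper":1}
  ]
}}

```text
time: 13.9
tcp_pos: [0.5435, 0.0035, 0.2352]
tcp_rot: [-1.293, 1.036, -1.052]
ft_force: [-0.2, 0.0, -1.5]
width: 0.0002
```

Call:
{"name": "step_arm", "arguments": {
  "motion": [
    {"delta_pos":[-0.035,0,0.045],"twist":[0,0,0],"gripper":1},
    {"delta_pos":[-0.07,0,0.09],"twist":[0,0,0],"gripper":1},
    {"delta_pos":[-0.07,0,0.09],"twist":[0,0,0],"gripper":1},
    {"delta_pos":[-0.07,0,0.09],"twist":[0,0,0],"gripper":1},
    {"delta_pos":[-0.07,0,0.09],"twist":[0,0,0],"gripper":1}
  ]
}}

```text
time: 14.4
tcp_pos: [0.6145, 0.0911, 0.235]
tcp_rot: [-1.297, 1.037, -1.05]
ft_force: [0.3, 0.5, -0.1]
width: 0.0005
```

```bash
python3 st.py; python3 meas.py w6.png; python3 -c "
from h import *
im=np.asarray(capture('wrist'))[:,:,::-1].astype(float)
z=np.clip((im-165)*2.8,0,255)
cv2.imwrite('pics/w6c.png',cv2.resize(z[60:130,205:295].astype(np.uint8),None,fx=8,fy=8,interpolation=cv2.INTER_CUBIC))
cv2.imwrite('pics/w6z.png',cv2.resize(im[60:130,205:295].astype(np.uint8),None,fx=8,fy=8,interpolation=cv2.INTER_CUBIC))"
```

```text
14.4 gy,up,gx mm [ 71.09 145.83  87.21] phi pos 25.99 radius 162.23000000000002 tilt 0.04 F g,up,gx [ 0.47 -0.12  0.4 ]
14.4 [0.61452728 0.09112585 0.23502727] [-1.29700054  1.03715843 -1.05030005] [ 0.29326886  0.54144184 -0.11936746]
wheel [311.5 257.1] 0.7 [0.5428 0.005  0.089 ]
housing_top [312.9 267.6] 0.95 [0.5421 0.008  0.113 ]
pointer_tip [252.   91.8] 0.91 [0.6989 0.107  0.064 ]
gauge_mark [248.1  90.1] 0.76 [0.6997 0.1113 0.064 ]
gauge_mark [313.5 257.5] 0.22 [ 0.5322 -0.0053  0.064 ]
rest [217.3 155.6] 0.71 [0.6313 0.1267 0.1   ]
stone [120.4 155.9] 0.81 [0.6125 0.2159 0.11  ]
d 0.004080660629201937
```

View pics/w6c.png

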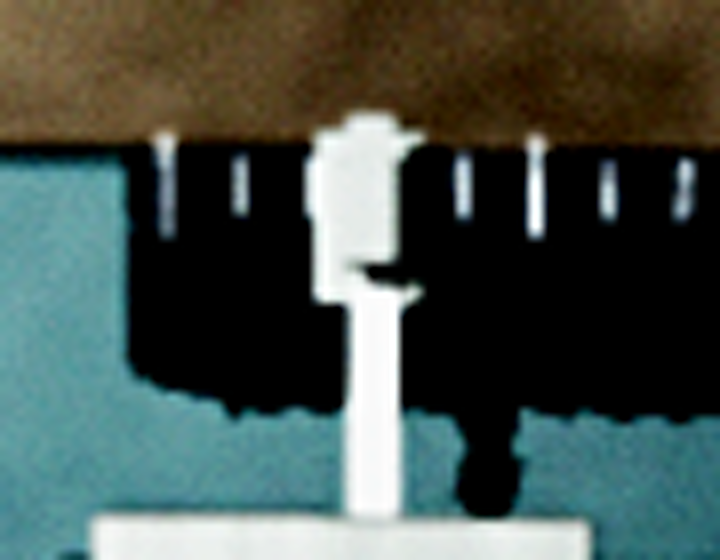

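View pics/w6z.png

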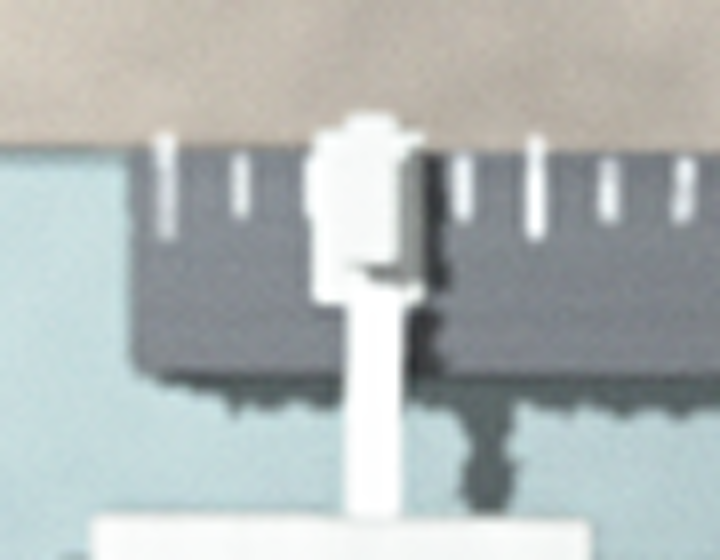

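```bash
python3 -c "
from d import *
c=calibration('wrist')
im=np.mean([np.asarray(capture('wrist')).astype(float) for _ in range(4)],0).mean(2)
for r in range(72,122,1): print(r,im[r,240:262].astype(int))
"; python3 st.py
```

```text
72 [185 182 182 180 179 180 182 181 181 181 181 181 180 181 180 180 181 179
 177 176 174 174]
73 [185 184 183 183 183 182 183 183 183 183 183 181 182 180 180 179 179 176
 176 175 174 176]
74 [186 185 183 183 182 184 182 183 193 208 215 214 212 209 195 180 176 177
 175 175 174 174]
75 [184 185 186 183 182 184 183 189 217 238 245 245 243 242 227 192 176 177
 173 174 173 175]
76 [186 187 186 186 194 210 221 225 235 247 250 249 249 249 241 225 216 205
 185 178 175 176]
77 [185 185 186 186 209 240 252 251 250 249 248 248 249 249 250 251 248 233
 202 182 175 176]
78 [172 171 169 178 205 241 253 251 249 248 248 248 248 249 250 251 238 202
 179 165 163 163]
79 [140 141 142 167 208 241 251 250 248 247 247 248 248 249 247 237 205 150
 119 112 118 138]
80 [134 132 142 189 234 249 251 249 248 247 248 248 249 248 235 190 158 127
  88  72  87 144]
81 [138 135 144 198 240 250 251 249 248 247 248 248 249 248 228 168 143 126
  90  69  91 154]
82 [138 137 145 199 240 250 251 249 248 248 248 248 249 248 228 168 144 128
  89  72  99 156]
83 [141 140 150 200 240 249 250 250 248 248 248 248 249 248 228 16
[... 3041 characters left out ...]
7 208 209]
116 [210 209 209 208 209 209 207 209 228 250 254 254 253 254 251 227 206 203
 204 206 207 208]
117 [209 210 209 209 208 209 207 208 229 250 254 253 253 254 251 226 206 204
 206 205 206 208]
118 [208 208 210 208 208 207 206 208 228 250 254 253 253 254 251 227 206 204
 206 206 207 206]
119 [209 208 208 208 208 206 204 208 228 250 254 253 253 254 251 228 205 204
 205 205 205 202]
120 [208 207 207 208 207 206 204 206 227 250 254 253 253 254 250 227 206 202
 201 203 205 200]
121 [208 207 208 207 208 206 203 207 226 250 254 253 253 254 251 226 205 203
 202 202 203 202]
15.0 gy,up,gx mm [ 70.92 147.47  88.71] phi pos 25.68 radius 163.64000000000001 tilt 0.03 F g,up,gx [-0.24 -0.23 -1.08]
```

The pictures put the pointer about 0.5 mm short: pointer centre at column 251.7, fin at 251.1, with about 0.98 px per mm. I'll make a small trimming stroke.

Call:
{"name": "step_arm", "arguments": {
  "motion": [
    {"delta_pos":[0.036,0,-0.044],"twist":[0,0,0],"gripper":1},
    {"delta_pos":[0.0715,0,-0.0885],"twist":[0,0,0],"gripper":1},
    {"delta_pos":[0.0715,0.04,-0.0885],"twist":[0,0,0],"gripper":1},
    {"delta_pos":[0.0715,0.08,-0.0885],"twist":[0,0,2],"gripper":1},
    {"delta_pos":[0.072,0.1,-0.0885],"twist":[0,0,2],"gripper":1},
    {"delta_pos":[0.072,0.106,-0.0885],"twist":[0,0,2],"gripper":1},
    {"delta_pos":[0.072,0.106,-0.0885],"twist":[0,0,2],"gripper":1}
  ]
}}

```text
time: 15.7
tcp_pos: [0.5468, 0.002, 0.1289]
tcp_rot: [-1.271, 1.056, -1.026]
ft_force: [0.0, 0.1, 0.6]
width: 0.0004
```

```bash
python3 plan.py -2,34.5 -1,34.5 0,34.5 1,34.5 2.4,34.5 2.4,43
```

```text
15.7 gy,up,gx mm [-2.25 39.74  2.65] phi pos -3.24 radius 39.800000000000004 tilt -1.99 F g,up,gx [0.1  0.63 0.04]
-2.0 34.5 [-0.9  5.3 -2.7] tw 0.0
-1.0 34.5 [-1.5  5.3 -2.7] tw -1.0
0.0 34.5 [-2.1  5.3 -2.7] tw -2.0
1.0 34.5 [-2.7  5.3 -2.7] tw -3.0
2.4 34.5 [-3.5  5.4 -2.7] tw -4.4
2.4 43.0 [-4.2 -3.1 -2.5] tw -4.4
```

Call:
{"name": "step_arm", "arguments": {
  "motion": [
    {"delta_pos":[-0.0009,0.003,-0.0027],"twist":[0,0,0],"gripper":1},
    {"delta_pos":[-0.0009,0.003,-0.0027],"twist":[0,0,0],"gripper":1},
    {"delta_pos":[-0.0009,0.0045,-0.0027],"twist":[0,0,0],"gripper":1},
    {"delta_pos":[-0.0009,0.0053,-0.0027],"twist":[0,0,0],"gripper":1},
    {"delta_pos":[-0.0009,0.0053,-0.0027],"twist":[0,0,0],"gripper":1},
    {"delta_pos":[-0.0009,0.0053,-0.0027],"twist":[0,0,0],"gripper":1},
    {"delta_pos":[-0.0015,0.0053,-0.0027],"twist":[0,0,-1],"gripper":1},
    {"delta_pos":[-0.0021,0.0053,-0.0027],"twist":[0,0,-2],"gripper":1},
    {"delta_pos":[-0.0027,0.0053,-0.0027],"twist":[0,0,-3],"gripper":1},
    {"delta_pos":[-0.0035,0.0054,-0.0027],"twist":[0,0,-4.4],"gripper":1},
    {"delta_pos":[-0.0035,0.0054,-0.0027],"twist":[0,0,-4.4],"gripper":1},
    {"delta_pos":[-0.0035,0.0054,-0.0027],"twist":[0,0,-4.4],"gripper":1}
  ]
}}

```text
time: 16.9
tcp_pos: [0.5442, 0.0051, 0.1252]
tcp_rot: [-1.32, 1.01, -1.085]
ft_force: [-0.7, -0.7, 7.1]
width: 0.0004
```

```bash
python3 plan.py 2.4,43 0,70 0,145
```

```text
16.9 gy,up,gx mm [ 1.31 36.01  0.82] phi pos 2.08 radius 36.04 tilt 2.49 F g,up,gx [-0.58  7.09 -0.84]
2.4 43.0 [-0.2 -7.  -0.7] tw 0.1
0.0 70.0 [  2.8 -33.9  -0.3] tw 2.5
0.0 145.0 [   6.1 -108.8    1. ] tw 2.5
```

Call:
{"name": "step_arm", "arguments": {
  "motion": [
    {"delta_pos":[0,-0.007,0],"twist":[0,0,0],"gripper":1},
    {"delta_pos":[0.0028,-0.034,0],"twist":[0,0,2.5],"gripper":1},
    {"delta_pos":[0.004,-0.075,0],"twist":[0,0,2.5],"gripper":1},
    {"delta_pos":[0.006,-0.1088,0],"twist":[0,0,2.5],"gripper":1},
    {"delta_pos":[0.006,-0.1088,0],"twist":[0,0,2.5],"gripper":1},
    {"delta_pos":[0.006,-0.1088,0],"twist":[0,0,2.5],"gripper":1}
  ]
}}

```text
time: 17.5
tcp_pos: [0.543, 0.0036, 0.2351]
tcp_rot: [-1.291, 1.033, -1.053]
ft_force: [0.1, 0.3, -0.3]
width: 0.0005
```

Call:
{"name": "step_arm", "arguments": {
  "motion": [
    {"delta_pos":[-0.035,0,0.045],"twist":[0,0,0],"gripper":1},
    {"delta_pos":[-0.07,0,0.085],"twist":[0,0,0],"gripper":1},
    {"delta_pos":[-0.073,0,0.085],"twist":[0,0,0],"gripper":1},
    {"delta_pos":[-0.073,0,0.085],"twist":[0,0,0],"gripper":1},
    {"delta_pos":[-0.073,0,0.085],"twist":[0,0,0],"gripper":1},
    {"delta_pos":[-0.073,0,0.085],"twist":[0,0,0],"gripper":1}
  ]
}}

```text
time: 18.1
tcp_pos: [0.6088, 0.0923, 0.2361]
tcp_rot: [-1.292, 1.035, -1.053]
ft_force: [0.6, -0.1, 0.2]
width: 0.0004
```

```bash
python3 st.py; cat > edge.py <<'E'
from d import *
im=np.mean([np.asarray(capture('wrist')).astype(float) for _ in range(4)],0)
cv2.imwrite('pics/'+__import__('sys').argv[1],cv2.resize(im[60:130,205:295,::-1].astype(np.uint8),None,fx=8,fy=8,interpolation=cv2.INTER_CUBIC))
g=im.mean(2)
for r in list(range(72,78))+[84,90]+list(range(93,104))+[116,120]: print(r,g[r,240:262].astype(int))
E
python3 edge.py w7.png
```

```text
18.1 gy,up,gx mm [ 73.38 146.91  81.84] phi pos 26.54 radius 164.22 tilt 0.04 F g,up,gx [-0.23  0.21  0.53]
72 [168 170 170 170 169 167 186 236 253 251 248 246 248 248 248 248 249 250
 243 222 192 157]
73 [142 143 141 143 143 147 193 243 252 250 247 246 248 248 248 248 248 246
 226 177 138 113]
74 [135 136 137 134 131 153 227 253 253 250 247 246 247 248 248 248 246 228
 183 149 118  76]
75 [134 137 137 134 131 160 241 254 252 249 246 244 248 248 248 248 244 213
 160 143 119  72]
76 [134 138 136 137 133 163 243 255 252 249 246 246 247 248 248 248 244 214
 158 146 120  75]
77 [140 140 142 140 136 168 245 255 252 249 247 246 247 247 248 249 245 214
 159 146 122  79]
84 [142 142 142 141 141 136 156 230 253 250 246 245 247 248 248 249 242 204
 156 155 134  82]
90 [140 139 140 138 138 134 152 228 254 253 251 252 253 250 242 239 224 194
 201 216 173  99]
93 [136 137 137 135 137 136 132 129 120 134 196 250 255 254 254 255 250 176
 124 101  78  75]
94 [138 137 137 136 137 135 134 131 126 135 196 251 255 254 254 255 250 160
  90  75  64  61]
95 [139 138 138 139 137 138 138 137 132 142 202 253 
[... 287 characters left out ...]
54 254 255 251 152
  69  62  62  76]
99 [137 136 136 135 137 137 136 135 133 141 202 253 255 254 254 255 251 150
  66  60  67  87]
100 [127 125 126 125 126 125 126 126 124 132 196 254 255 254 254 255 251 149
  65  59  66  97]
101 [ 95  96  98  96  97  97  97  96  90 104 183 252 255 254 254 255 251 146
  63  54  63  84]
102 [ 83  81  84  81  80  79  82  80  76  91 175 251 255 254 254 255 251 153
  76  72  74  78]
103 [ 93  94  91  93  93  92  92  92  87 104 181 252 255 254 254 255 251 160
  94  90  94  94]
116 [205 206 205 204 205 205 204 202 200 209 235 252 254 253 254 255 248 215
 201 200 201 199]
120 [249 250 250 250 251 251 249 249 248 248 247 245 245 245 246 247 247 247
 246 246 246 247]
```

View pics/w7.png

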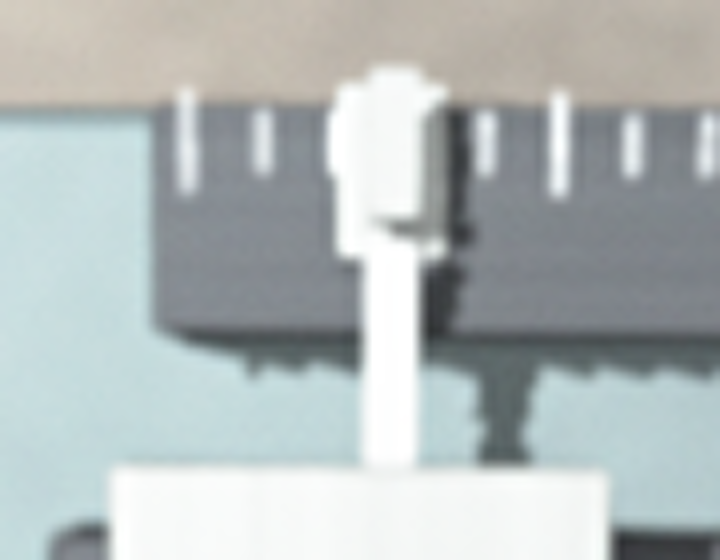

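```bash
sed -i 's/range(72,78)/range(66,78)/' edge.py; python3 edge.py w7b.png | head -12; python3 - <<'E'
from d import *
c=calibration('wrist')
a=lambda x,y:((x+.5)/8-.5+205,(y+.5)/8-.5+60)
for zp in(.064,.067): dd((253.4,91.5),(253.75,87),c,zp,yaw=.206)
E
python3 - <<'E'
from h import *
for n in('scene','side'):
    im=np.asarray(capture(n))[:,:,::-1]
    if n=='side': cv2.imwrite('pics/sd7.png',cv2.resize(im[205:255,180:245],None,fx=10,fy=10,interpolation=cv2.INTER_CUBIC))
    else: cv2.imwrite('pics/sc7.png',cv2.resize(im[205:250,290:350],None,fx=10,fy=10,interpolation=cv2.INTER_CUBIC))
E
```

```text
66 [186 185 186 185 183 181 181 180 180 181 180 180 180 181 181 181 183 182
 183 182 180 176]
67 [187 186 185 183 180 179 180 178 179 181 180 179 178 179 179 181 180 179
 181 181 178 177]
68 [186 185 186 186 183 181 180 180 180 181 179 184 185 184 184 183 183 182
 179 177 177 176]
69 [186 185 186 184 184 182 182 182 181 180 184 195 213 219 220 219 217 201
 182 175 176 175]
70 [187 187 187 185 184 182 181 182 182 182 188 219 241 248 248 249 247 231
 195 175 174 173]
71 [184 186 187 184 185 184 185 191 207 217 220 231 245 249 249 250 249 241
 222 212 197 181]
[0.7002421  0.10848682 0.072     ] [0.6963113  0.10782767 0.064     ] d -0.0001588195337943714
[0.7002421  0.10848682 0.072     ] [0.69613421 0.10783625 0.067     ] d -0.00020343622550822668
```

View pics/sd7.png

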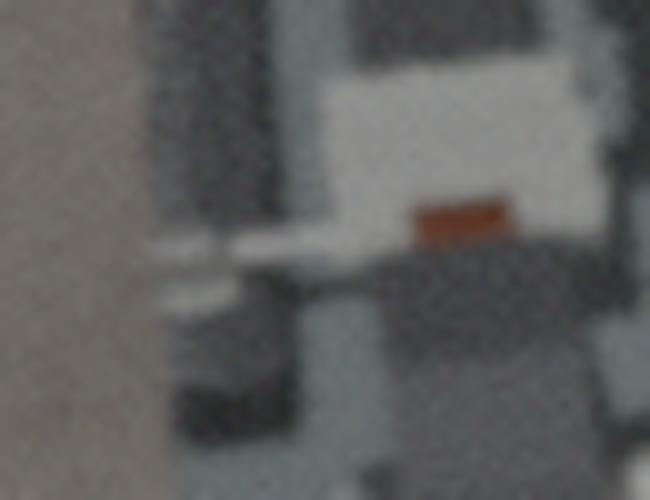

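View pics/sc7.png

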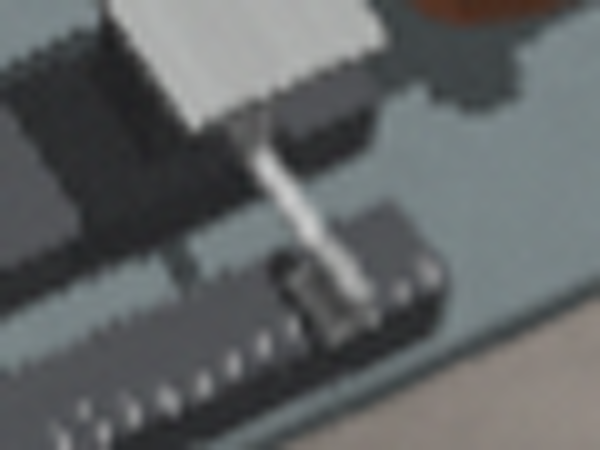

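The pointer is now within about 0.3 mm of the fin (very slightly past), and both side and scene views show the two in line. I'll retreat clear of everything.

Call:
{"name": "step_arm", "arguments": {
  "motion": [
    {"delta_pos":[0,-0.04,0],"twist":[0,0,0],"gripper":1},
    {"delta_pos":[0.04,-0.08,-0.02],"twist":[0,0,0],"gripper":1},
    {"delta_pos":[0.08,-0.1,-0.05],"twist":[0,0,0],"gripper":1},
    {"delta_pos":[0.12,-0.1,-0.08],"twist":[0,0,0],"gripper":1},
    {"delta_pos":[0.16,-0.1,-0.1],"twist":[0,0,0],"gripper":1},
    {"delta_pos":[0.16,-0.1,-0.1],"twist":[0,0,0],"gripper":1},
    {"delta_pos":[0.16,-0.1,-0.1],"twist":[0,0,0],"gripper":1},
    {"delta_pos":[0.16,-0.1,-0.1],"twist":[0,0,0],"gripper":1}
  ]
}}

```text
time: 19.4
tcp_pos: [0.5458, -0.0841, 0.3347]
tcp_rot: [-1.29, 1.033, -1.052]
ft_force: [0.0, 0.4, 0.3]
width: 0.0005
```

```bash
python3 st.py; python3 - <<'E'
from h import *
a=cv2.imread('pics/scene0.png').astype(int);snap('scene','scene9.png');o=get_obs();print(o['time'],o['ft_force'],o['dq'])
E
```

```text
19.4 gy,up,gx mm [-86.38 245.55 -15.92] phi pos -19.38 radius 260.29999999999995 tilt -0.04 F g,up,gx [0.39 0.28 0.11]
19.45 [-0.0390576  -0.91948461 -0.12550496] [ 0.01243024  0.00226091 -0.00152033 -0.00388671  0.00093437 -0.00188219]
```

View pics/scene9.png

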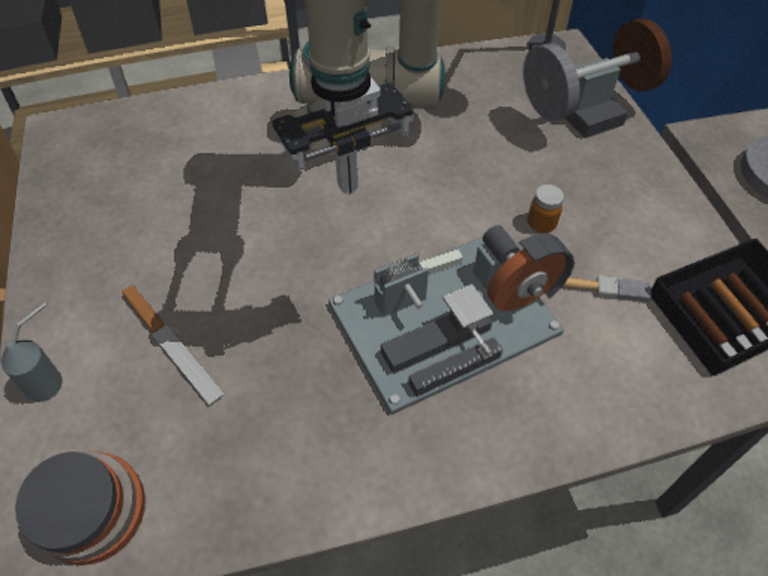

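The arm is clear. Jar, knife, stick and brush are at the same pixels as at the start, and the pointer (about (480,345)) meets the fin.

```bash
python3 -c "
from rig import *
print(close_job())"
```

```text
the job is handed in; nothing more can be done
None
```

The rest is set: the pointer stands about 0.2–0.3 mm past the centre of the gauge fin, within what I could measure. I handed the job in at about 19.5 s of the 48 s allowed.

**What I did:** I rolled the wheel's top towards the stone with the shut fingertip. It took three strokes and one short trimming stroke, which closed a starting gap of about 16.5 mm. Wherever I read the force, the press on the crown was about 5 to 7.5 N. I left the slight overshoot rather than roll back.

**Last checks:**
- **Alignment:** the wrist camera gave -0.2 to -0.3 mm, and one edge reading allowed up to -0.6 mm. The scene and side views both show pointer and fin in line.
- **Loose things:** the jar, knife, dressing stick and brush look unmoved in the scene picture, and the arm finished clear of everything.

**Disagreement:** the trained network's pointer point was unreliable. It reported 4 mm remaining when the picture edges showed about 0.5 mm, so I went by the edges.

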